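Tip used sample bottles into the hooded waste receiver

ROBOT

A 6-joint arm with a two-finger parallel gripper is mounted at the origin on the work surface. World frame = base frame: x ahead of the robot, y to its left, z up, the work surface at z = 0. Lengths are in m, angles in rad, forces in N, time in s.
With the tool pointing down it reaches from about 0.375 to 0.975 m from the base axis. Payload 3.8 kg.
Tool frame: the origin (TCP) lies on the centre line of the jaws, within the pads' length; the fingertips stand 14 mm ahead of it and the grasp point (between the pads) lies 5 mm behind it; z points along the fingers, y is the line along which they close (so a half turn about z gives the same grasp; the last joint's range is limited). The gripper opens to 85 mm and grips with 20 to 120 N. Pads are 22 mm wide; open, the fingers measure 114 mm over their backs; the gripper's body (76 mm by 85 mm) begins 54 mm behind the grasp point. The pads swing forward as they close: fully open they stand 13 mm farther back than shut.
Start: joints at [1.122, 0.264, 1.604, -0, 1.274, -0.037], TCP at [0.27, 0.619, 0.245] pointing down, gripper open.
Joint ranges: [-2.63, 2.63], [-0.94, 2.18], [0.31, 2.57], [-1.31, 4.45], [0, 2.66], [-2.55, 2.55]. Speed limits (rad/s): [2.57, 2.57, 3.14, 3.14, 3.14, 3.14].

INTERFACE

Orientations are given as a rotation vector (axis times angle).
In Python, from workcell import bot, eyes, spot_in gives the robot as it stands.
- The arm moves only by the tool carry_out, never from a script. Its argument "series" is text: rows parted by semicolons, each of 4 numbers parted by spaces: the shift along the world's x, y, z in m, then the turn about the world's z in degrees. In form: tx ty tz roll; .... A call has 1 to 20 rows; each row shifts and turns the commanded pose from where the row before left it; what a row does not reach is not made up. A row lasts 1/8 s, in which the tool goes at most 62.5 mm and 10.7 degrees, less where a joint would pass 70% of its speed; a pose out of reach is approached as far as the arm can. A call is refused whole if a number of a shift passes 0.0625 or a number of a turn 10.7, either way. A call with a gripper value outside its range is refused whole. "jaw" is the gripper command: -1 is shut, 1 is fully open, values between are in proportion, set as the call begins (left out, the last holds). The fingers move at their own pace and stop on an object; "grip_force" is the grip in N (left out, the last holds). Time passes only in rows, so rows that do not move let the fingers close. It gives the time, the measured TCP pose, the force, the opening and the grip force at its end, in the units of the state.
- bot.read_state(): the state, without advancing time (a new reading comes with each control period).
- eyes.read_camera(name): name is "scene" or "top"; returns (picture, depth): 420x560x3 uint8, blue, green, red; 420x560 float32, m along the optical axis (not along the pixel's ray), 0 where there is no reading.
- eyes.get_calibration(name): a dict with "K" (3x3 intrinsics, pixels), "distortion" ([k1, k2, p1, p2, k3] as OpenCV has them; the pictures are not rectified), "position" and "rotation" of the camera in the world. Camera axes: x right, y down, z forward; pixel columns grow to the right and rows downward; lengths in m; the calibration is good to about 2 mm. A picture is of the moment at which its call begins. get_calibration takes no time and is no camera call.
- bot.finish_job(): hands the job in; it is judged then, once.
Trained networks look in the newest picture that a camera, given by its name, has taken for a name from the list of things; names that differ only in an ending like _2 or _b are one class to them, and where a whole thing is asked for, a point or a joint stands for the part that bears it (a point fixed in the world has none). Each returns a list of dicts, best first, with "score" (0 to 1); they miss things now and then, are a little off and sometimes report something else, mostly with a low value. They report only what shows in the picture. A call takes as long as a camera call.
- spot_in(camera, target): "rect" ([centre column, centre row, width, height] in pixels, round what is visible of it).
The state is a dict: "time": time; "q": joint angles; "joint_vel": joint speeds; "joint_torque": joint torques, N m; "tool_pos": TCP position; "tcp_rot": TCP orientation; "wrist_force": force on the tool from outside, world axes, zero at the start; "torque": the same for the moment, N m; "width": opening from 0.0 (shut) to 1.0 (fully open); "grip_force": force on a finger pad.
Only numpy, scipy, OpenCV 4.12 (cv2) and the standard library are available. Lean on these libraries where they do the work, as an engineer would, in place of code of your own. Each camera call takes 0.05 s, during which the arm holds its last target. There are 200 camera calls.

TASK

Clear the used amber sample bottles off the bench: slide the waste receiver out from under its hood fully to its loading stop, and lay every bottle in the steel scoop. Carry the scoop about level to the receiver, rest its turned-down lip just inside the receiver's mouth and only then tilt it so that all bottles slide in, levelling it again before the lip leaves the mouth. Finally put the scoop back upright on its grey rest and slide the receiver fully home under the hood; leave the wash bottle, beaker and carton alone.

Things in the scene. Friction and masses are not known exactly. Their poses are not given: they have to be found in the camera images.
- carriage (a joint): position of the receiver carriage on its straight slide, m: 0 = fully home with its mouth hidden under the white hood, 0.16 = against the loading stop, mouth fully clear of the hood. It grows along the mouth's +y axis. It needs about 3 N to move and stays where it is left.
- mouth (a point): centre of the receiver's mouth, in the plane of its top, 152 mm above the bench. The mouth is a hole 68 mm (x) by 56 mm (y) in the flat yellow top, 10 mm thick, of a clear box 104 (x) x 108 (y) mm; rim 18 mm wide at the x sides, 26 mm at the y sides. Inner floor 130 mm below. The carriage slides along y; +x faces away from the robot: bring the scoop in from there.
- hood (a point): centre of the top of the fixed white hood roof, 193 mm above the bench, 8 mm thick, 130 mm (x) by 150 mm (y) with the mouth's axes; an upright wall closes its -y end. With the carriage home the mouth is right below it, out of reach.
- handle (a point): top centre of the blue upright handle of the carriage, 211 mm above the bench: a bar 16 mm thick (mouth's x) by 24 mm (mouth's y), free all round down to 60 mm below its top. It stands 82 mm to +y of the mouth's centre and moves with the carriage. Grip it from above across x.
- scoop: steel trough, 0.22 kg. Origin: centre of its underside, z up; spout to -x. Straight from x -103 to +114 mm, 42 mm wide (34 inside), floor 4 mm thick, side walls 16 mm high from the underside, rear wall's inner face at x +110. Holds 3 bottles end to end. Grip it from above across its sides, bottles in it or not. Bottles start to slide at 25 to 38 degrees of tilt.
- lip (a point): tip of the scoop's lip, at (-132, 0, -13) mm in the scoop's frame. At x = -103 the scoop's floor bends 30 degrees downward into this flat lip, 34 mm long, 4 mm thick, as wide as the scoop. With the scoop level and the bend over the mouth's rim the tip dips 13 mm below the scoop's underside, into the mouth.
- rest: fixed grey rest for the scoop. Origin on the bench under its centre. A level bar 170 mm (x) x 30 mm (y), top 45 mm above the bench, on a 190 x 90 mm foot 6 mm high. The scoop starts centred on it, pointing along the rest's -x axis, and goes back there, flat on the bar.
- vial0: used square sample bottle (may be absent: None from the start; 2 or 3 are there), lying on the bench. Amber glass body 28 x 28 mm with flat sides for 34 mm and a rounded base, and a white domed cap 24 mm across: 64 mm in all. Origin: centre of its underside as it lies at the start (the bottle's x runs along its length, x -32 to +32 mm, flat sides x -18 to +16, cap at +x; z up, 0 to 28 mm). About 45 g.
- vial1: used square sample bottle (may be absent: None from the start; 2 or 3 are there), lying on the bench. Amber glass body 28 x 28 mm with flat sides for 34 mm and a rounded base, and a white domed cap 24 mm across: 64 mm in all. Origin: centre of its underside as it lies at the start (the bottle's x runs along its length, x -32 to +32 mm, flat sides x -18 to +16, cap at +x; z up, 0 to 28 mm). About 45 g.
- vial2: used square sample bottle (may be absent: None from the start; 2 or 3 are there), lying on the bench. Amber glass body 28 x 28 mm with flat sides for 34 mm and a rounded base, and a white domed cap 24 mm across: 64 mm in all. Origin: centre of its underside as it lies at the start (the bottle's x runs along its length, x -32 to +32 mm, flat sides x -18 to +16, cap at +x; z up, 0 to 28 mm). About 45 g.
- washbottle: white wash bottle with a red cap, 60 mm across, 150 mm tall, origin under its centre; leave alone
- beaker: open glass beaker, 64 mm across, 80 mm tall, origin under its centre; leave alone
- capbox: cardboard carton 70 (x) x 100 (y) x 45 mm, origin under its centre; leave alone

How it is judged:
On the way, in this order (a step that is already met when the one before it is completed fails the run):
1. with the receiver at its loading stop and every bottle in the still nearly level scoop, the scoop's lip rests just inside the mouth (value of joint carriage above 0.15 m and x of vial0 in the frame of scoop between -0.105 and 0.112 m and y of vial0 in the frame of scoop between -0.02 and 0.02 m and z of vial0 in the frame of scoop between -0.005 and 0.04 m and x of vial1 in the frame of scoop between -0.105 and 0.112 m and y of vial1 in the frame of scoop between -0.02 and 0.02 m and z of vial1 in the frame of scoop between -0.005 and 0.04 m and x of vial2 in the frame of scoop between -0.105 and 0.112 m and y of vial2 in the frame of scoop between -0.02 and 0.02 m and z of vial2 in the frame of scoop between -0.005 and 0.04 m and x of lip in the frame of mouth between -0.034 and 0.034 m and y of lip in the frame of mouth between -0.028 and 0.028 m and z of lip in the frame of mouth between -0.05 and -0.001 m and angle between scoop's own z axis and vertical below 0.4 rad and contact force between scoop and carriage above 0.1 N), for 0.1 s.
2. all bottles are inside the receiver (x of vial0 in the frame of mouth between -0.055 and 0.055 m and y of vial0 in the frame of mouth between -0.057 and 0.057 m and z of vial0 in the frame of mouth between -0.15 and -0.004 m and x of vial1 in the frame of mouth between -0.055 and 0.055 m and y of vial1 in the frame of mouth between -0.057 and 0.057 m and z of vial1 in the frame of mouth between -0.15 and -0.004 m and x of vial2 in the frame of mouth between -0.055 and 0.055 m and y of vial2 in the frame of mouth between -0.057 and 0.057 m and z of vial2 in the frame of mouth between -0.15 and -0.004 m), for 0.2 s.
At the end, for the whole second after the job is handed in: Every bottle lies at rest inside the receiver, below its mouth; the carriage is within 8 mm of fully home; the scoop lies level (within 5 degrees), upright and still on its rest, centred within 40 mm and aligned within 15 degrees (all of step 2 and value of joint carriage below 0.008 m and linear speed of each of vial0, vial1, vial2 below 0.03 m/s and horizontal distance between scoop and rest below 0.04 m and angle between the x axis of scoop and the x axis of rest, either way round below 0.26 rad and angle between scoop's own z axis and vertical below 0.09 rad and linear speed of scoop below 0.02 m/s and z of scoop in the frame of rest between 0.038 and 0.052 m); the robot touches nothing.
It fails at once if the scoop is tilted more than 29 degrees while its lip is not in the receiver's mouth (angle between scoop's own z axis and vertical above 0.5 rad and not (x of lip in the frame of mouth between -0.045 and 0.045 m and y of lip in the frame of mouth between -0.03 and 0.03 m and z of lip in the frame of mouth between -0.07 and 0.015 m)).
It fails at once if the wash bottle, the beaker or the carton is pushed more than 40 mm aside (distance of any of washbottle, beaker, capbox from where it was at the start of the episode above 0.04 m).
Of vial0, vial1, vial2 only 2 to 3 are there at a start; the rules pass over those that are not, and their reading is None.
At some moment in a run one of vial0, vial1, vial2 may be knocked a few centimetres aside while the robot is not near it.
It also fails if it takes over 208 s, if anything falls off the work surface, if the arm or the gripper's body presses on something with over 40 N, if the wrist force passes 120 N, or if a joint passes its speed limit or range.

## Working session

There is one attempt and no reset: what is moved stays moved. The work goes in short steps, Python scripts to look and compute and a tool call to move; the robot and the scene stay as the last step left them, time stands still between calls to the robot, and variables do not carry over. Pictures are saved under pics/ and viewed, at most 14 in all, crops included, and the job is handed in when it is done.

Besides the shell and the picture viewer there is one more tool, called as name(argument=value, ...), one argument or row to a line, values as JSON. carry_out: Moves the arm, as the interface text tells. Its arguments: {"type":"object","properties":{"series":{"type":"string"},"jaw":{"type":"number"},"grip_force":{"type":"number"}},"required":["series"]}

```bash
mkdir -p pics; ls; python3 - <<'E'
from workcell import bot, eyes, spot_in
import cv2
print(bot.read_state())
for n in ("scene","top"):
    p,d=eyes.read_camera(n); cv2.imwrite(f"pics/{n}0.png",p)
    c=eyes.get_calibration(n); print(n,c)
E
```

```text
pics
{'time': 0.0, 'q': array([ 1.12207164e+00,  2.64776758e-01,  1.60538848e+00, -3.11845557e-05,
        1.27370375e+00, -3.68762796e-02]), 'joint_vel': array([ 0.0004209 , -0.00016537, -0.0010286 ,  0.00030701,  0.00053085,
        0.0015559 ]), 'joint_torque': array([ 7.19931759e-04, -5.15120244e+01, -3.67311895e+01, -8.48916739e-05,
        1.31351617e-02,  1.46399407e-05]), 'tool_pos': array([0.26989359, 0.61792086, 0.24393827]), 'tcp_rot': array([-0.64224703, -3.07471209,  0.00348145]), 'wrist_force': array([0.11596968, 0.24138808, 0.23539661]), 'torque': array([-0.0131514 ,  0.06379931,  0.01420361]), 'grip_force': 0.0, 'width': 0.999549661751673}
scene {'K': array([[469.30126567,   0.        , 280.05486   ],
       [  0.        , 469.30126567, 213.07374101],
       [  0.        ,   0.        ,   1.        ]]), 'distortion': array([-0.08350812,  0.        ,  0.        ,  0.        ,  0.        ]), 'position': array([ 1.19221047, -0.65539676,  0.84040762]), 'rotation': array([-2.09885843, -0.93256493,  0.40899561])}
top {'K': array([[511.40423947,   0.        , 290.57977164],
       [  0.        , 511.40423947, 209.75737796],
       [  0.        ,   0.        ,   1.        ]]), 'distortion': array([0.06762305, 0.        , 0.        , 0.        , 0.        ]), 'position': array([ 0.47432179, -0.02854824,  1.49370078]), 'rotation': array([-2.20543808,  2.18479346, -0.11303732])}
```

View pics/scene0.png

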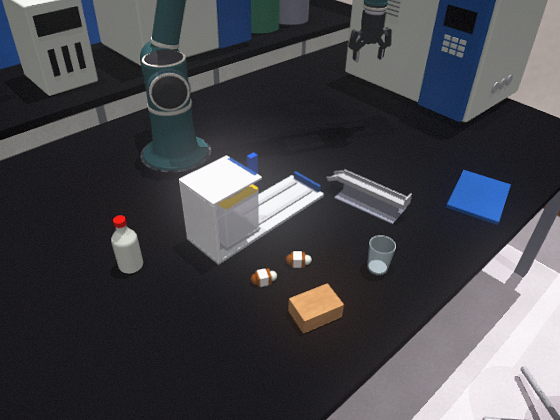

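View pics/top0.png

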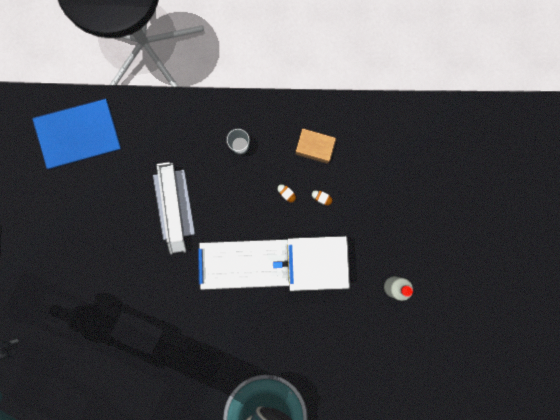

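```bash
cat > h.py <<'E'
from workcell import bot, eyes, spot_in
import cv2, numpy as np
from scipy.spatial.transform import Rotation as R
def cal(n):
    c=eyes.get_calibration(n); return c['K'],c['distortion'],c['position'],R.from_rotvec(c['rotation']).as_matrix()
def cloud(n,d):
    K,D,p,M=cal(n); h,w=d.shape
    uv=np.stack(np.meshgrid(np.arange(w),np.arange(h)),-1).reshape(-1,1,2).astype(np.float32)
    xy=cv2.undistortPoints(uv,K,D).reshape(h,w,2)
    P=np.dstack([xy,np.ones((h,w))])*d[...,None]
    return P@M.T+p
def ray(n,uv,z):
    K,D,p,M=cal(n)
    xy=cv2.undistortPoints(np.array(uv,np.float32).reshape(-1,1,2),K,D).reshape(-1,2)
    v=np.c_[xy,np.ones(len(xy))]@M.T
    return p+v*((z-p[2])/v[:,2])[:,None]
def rect(pts):
    (cx,cy),(w,h),a=cv2.minAreaRect((pts[:,:2]*1000).astype(np.float32))
    if w<h: w,h,a=h,w,a+90
    return f"c=({cx:.0f},{cy:.0f}) L={w:.0f} W={h:.0f} longaxis={(a+90)%180-90:.1f}deg n={len(pts)}"
def blobs(C,mask,minn=15):
    n,l,s,_=cv2.connectedComponentsWithStats(mask.astype(np.uint8))
    for i in range(1,n):
        if s[i,4]>=minn:
            q=C[l==i]; print(rect(q),'z',np.round(np.percentile(q[:,2],[5,50,95]),3),'px',s[i,:4])
def tool():
    s=bot.read_state(); Y=R.from_rotvec(s['tcp_rot']).as_matrix()
    return s['time'],np.round(s['tool_pos'],4),'jaw line deg',round(np.degrees(np.arctan2(Y[1,1],Y[0,1]))%180,1),'zx',np.round(Y[:,2],3),'F',np.round(s['wrist_force'],1),'w',round(s['width'],3),'g',s['grip_force'],'q',np.round(s['q'],2)
E
python3 - <<'E'
from h import *
p,d=eyes.read_camera("top"); C=cloud("top",d); Z=C[...,2]
cv2.imwrite("pics/t1.png",cv2.resize(p[100:300,140:420],None,fx=2.8,fy=2.8,interpolation=cv2.INTER_CUBIC))
reg=(C[...,0]>.15)&(C[...,0]<.95)&(abs(C[...,1])<.6)
print('bench z',np.median(Z[reg]))
for lo,hi in [(.015,.04),(.04,.075),(.08,.17),(.185,.2),(.2,.22)]:
    print(lo,hi); blobs(C,reg&(Z>lo)&(Z<hi))
hsv=cv2.cvtColor(p,cv2.COLOR_BGR2HSV)
print('amber'); blobs(C,reg&(hsv[...,0]<25)&(hsv[...,1]>90)&(hsv[...,2]>60),8)
for v in ['vial0','scoop','rest','handle','beaker']: print(v,[(np.round(o['rect']),round(o['score'],2)) for o in spot_in('top',v)])
print(tool())
E
```

```text
bench z 0.0006339707941874773
0.015 0.04
c=(867,520) L=38 W=16 longaxis=-26.7deg n=26 z [0.015 0.016 0.019] px [ 81 105  10  12]
c=(836,548) L=18 W=13 longaxis=72.3deg n=18 z [0.015 0.016 0.018] px [ 73 119   7   6]
c=(790,88) L=52 W=25 longaxis=-68.7deg n=58 z [0.017 0.027 0.039] px [230 134  18  13]
c=(742,-128) L=96 W=4 longaxis=74.1deg n=59 z [0.017 0.027 0.038] px [296 152  33  11]
c=(637,-54) L=62 W=29 longaxis=49.1deg n=186 z [0.018 0.027 0.032] px [278 184  18  18]
c=(625,-157) L=62 W=28 longaxis=63.9deg n=191 z [0.019 0.027 0.033] px [312 190  20  15]
c=(468,-21) L=70 W=49 longaxis=87.2deg n=93 z [0.015 0.018 0.025] px [262 243  26  18]
c=(474,251) L=39 W=22 longaxis=-81.4deg n=66 z [0.029 0.036 0.039] px [171 244  15  10]
c=(424,186) L=108 W=12 longaxis=3.1deg n=142 z [0.017 0.031 0.036] px [199 247   6  39]
c=(458,122) L=97 W=16 longaxis=87.8deg n=94 z [0.015 0.018 0.022] px [207 251  35   7]
c=(463,47) L=55 W=14 longaxis=-89.6deg n=44 z [0.015 0.017 0.021] px [241 250  20   6]
c=(404,-26) L=66 W=37 longaxis=-89.3deg n=96 z [0.015 0.018 0.025] px [264 267  24  14]
c=(405,7
[... 1640 characters left out ...]
,-376) L=40 W=29 longaxis=83.9deg n=111 z [0.118 0.149 0.153] px [401 285  12  12]
vial0 [(array([287., 194.,  18.,  18.]), 0.75), (array([323., 199.,  20.,  18.]), 0.48)]
scoop [(array([169., 206.,  30.,  92.]), 0.85)]
rest [(array([173., 204.,  44.,  62.]), 0.93)]
handle [(array([282., 262.,  12.,  38.]), 0.57), (array([322., 198.,  17.,  20.]), 0.21)]
beaker [(array([239., 142.,  28.,  26.]), 0.84), (array([322., 199.,  14.,  16.]), 0.66), (array([274., 263., 152.,  55.]), 0.62)]
(0.4, array([0.2701, 0.6185, 0.2451]), 'jaw line deg', np.float64(66.4), 'zx', array([-0., -0., -1.]), 'F', array([ 0.4,  0. , -0.5]), 'w', 1.001, 'g', 0.0, 'q', array([ 1.12,  0.26,  1.6 , -0.  ,  1.27, -0.04]))
```

View pics/t1.png

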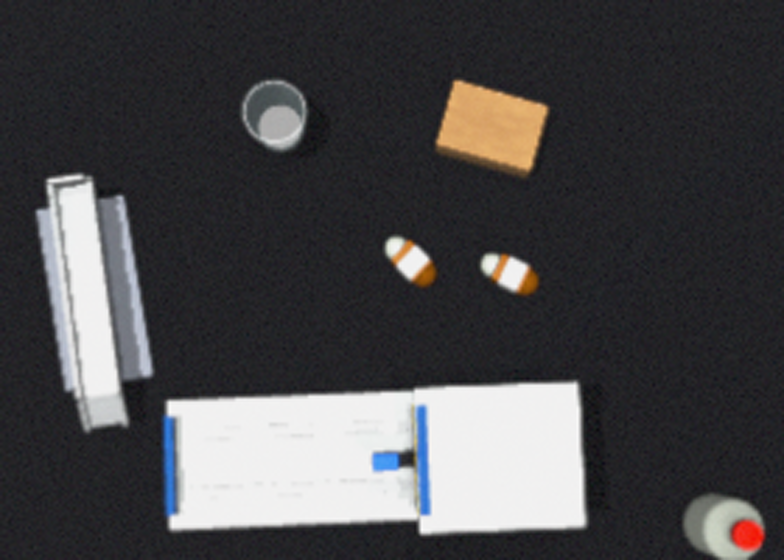

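carry_out(
  series="0.014 -0.054 0.002 -5.3;0.014 -0.054 0.002 -5.3;0.014 -0.054 0.002 -5.3;0.014 -0.054 0.002 -5.3;0.014 -0.054 0.002 -5.3;0.014 -0.054 0.002 -5.3;0.014 -0.054 0 -5.3;0.014 -0.054 0 -5.3;0.014 -0.054 0 -5.3;0.014 -0.054 0 -5.3;0.014 -0.054 0 -5.3;0.013 -0.054 0 -5.5;0 0 0 0;0 0 0 0",
  jaw=1,
  grip_force=60,
)

```text
time: 2.15
tool_pos: [0.437, -0.0294, 0.2573]
tcp_rot: [-2.171, -2.27, -0.0]
wrist_force: [0.4, -0.2, 0.3]
width: 1.0
grip_force: 0.0
```

```bash
python3 -c "
from h import *
print(*tool())"
```

```text
2.15 [ 0.437  -0.0294  0.2573] jaw line deg 2.6 zx [-0.     0.001 -1.   ] F [ 0.4 -0.2  0.3] w 1.0 g 0.0 q [-0.12 -0.21  2.07  0.    1.28 -0.17]
```

carry_out(
  series="0 0 -0.03 0;0 0 -0.03 0;0 0 0 0;0 0 0 0",
)

```text
time: 2.65
tool_pos: [0.4376, -0.0285, 0.1983]
tcp_rot: [2.167, 2.273, 0.001]
wrist_force: [0.3, 0.3, -0.4]
width: 0.999
grip_force: 0.0
```

carry_out(
  series="0 0 0 0;0 0 0 0;0 0 0 0;0 0 0 0;0 0 0 0;0 0 0 0;-0.001 0.01 0 0;-0.001 0.02 0 0;-0.001 0.02 0 0;-0.001 0.02 0 0;-0.001 0.02 0 0;-0.001 0.02 0 0;-0.001 0.02 0 0;0 0.012 0 0;0 0 0 0;0 0 0 0",
  jaw=-1,
)

```text
time: 4.65
tool_pos: [0.4263, 0.1131, 0.1971]
tcp_rot: [-2.165, -2.267, 0.009]
wrist_force: [-13.5, 1.2, 8.7]
width: 0.174
grip_force: 60.5
```

```bash
python3 -c "
from h import *
print(*tool())"
```

```text
4.65 [0.4263 0.1131 0.1971] jaw line deg 2.6 zx [-0.009  0.001 -1.   ] F [-13.5   1.2   8.7] w 0.174 g 60.4904705286026 q [ 0.2  -0.15  2.13  0.    1.17  0.15]
```

carry_out(
  series="-0.004 0.01 0 0;0 0.01 0 0;0 0 0 0;0 0 0 0",
)

```text
time: 5.15
tool_pos: [0.4258, 0.121, 0.1967]
tcp_rot: [2.156, 2.263, -0.03]
wrist_force: [0.0, -41.5, 4.7]
width: 0.174
grip_force: 58.5
```

carry_out(
  series="0 0.006 0 0;0 0.006 0 0;0 0 0 0",
)

```text
time: 5.52
tool_pos: [0.4254, 0.1314, 0.1959]
tcp_rot: [2.154, 2.263, -0.036]
wrist_force: [1.2, -47.2, 3.1]
width: 0.167
grip_force: 58.4
```

carry_out(
  series="0 -0.006 0 0;0 0 0 0;0 0 0 0;0 0 0 0;0 0 0.03 0;0 0 0.04 0;0.03 0 0.02 0;0.05 -0.03 0 0;0.05 -0.05 0 0;0.05 -0.05 0 0;0 0 0 0",
  jaw=1,
)

```text
time: 6.9
tool_pos: [0.5969, 0.0177, 0.2863]
tcp_rot: [2.174, 2.268, -0.001]
wrist_force: [0.1, -0.0, -0.7]
width: 1.0
grip_force: 0.0
```

```bash
cat > look.py <<'E'
from h import *
import sys
p,d=eyes.read_camera("top"); C=cloud("top",d); Z=C[...,2]
cv2.imwrite(f"pics/{sys.argv[1]}.png",cv2.resize(p[100:300,140:420],None,fx=2.8,fy=2.8,interpolation=cv2.INTER_CUBIC))
reg=(C[...,0]>.15)&(C[...,0]<.95)&(abs(C[...,1])<.6)
for lo,hi,b in [(.016,.04,((.5,.75),(-.3,.2))),(.04,.1,((.45,.75),(.0,.4))),(.145,.16,((.3,.6),(-.3,.2))),(.2,.22,((.3,.6),(-.3,.2))),(.185,.2,((.3,.6),(-.3,.2)))]:
    (x0,x1),(y0,y1)=b
    print(lo,hi); blobs(C,(Z>lo)&(Z<hi)&(C[...,0]>x0)&(C[...,0]<x1)&(C[...,1]>y0)&(C[...,1]<y1),25)
print(*tool())
E
python3 look.py t2
```

```text
0.016 0.04
c=(740,-134) L=84 W=3 longaxis=74.5deg n=43 z [0.017 0.03  0.039] px [300 153  29   9]
c=(627,-67) L=29 W=29 longaxis=56.6deg n=88 z [0.018 0.027 0.034] px [285 189  11  13]
c=(625,-158) L=61 W=29 longaxis=64.0deg n=188 z [0.019 0.027 0.032] px [312 190  20  15]
0.04 0.1
c=(588,269) L=246 W=46 longaxis=9.3deg n=1385 z [0.044 0.05  0.064] px [157 162  28  91]
0.145 0.16
c=(456,36) L=99 W=60 longaxis=-89.3deg n=512 z [0.148 0.152 0.156] px [233 244  39  24]
0.2 0.22
0.185 0.2
c=(441,-133) L=150 W=130 longaxis=-87.3deg n=3022 z [0.189 0.193 0.197] px [288 236  61  54]
6.95 [0.5954 0.0193 0.2864] jaw line deg 2.5 zx [-0.002  0.    -1.   ] F [ 0.7  1.5 -0.2] w 0.999 g 0.0 q [-0.01  0.09  1.73  0.    1.32 -0.05]
```

View pics/t2.png

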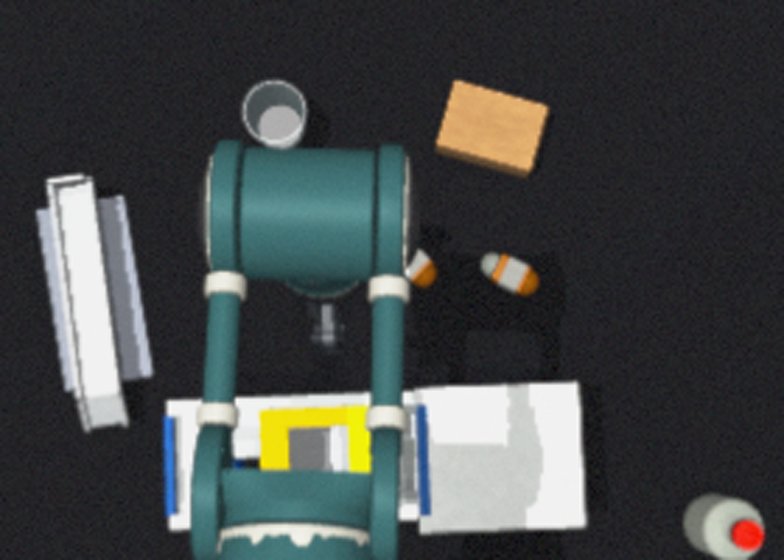

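carry_out(
  series="0.006 -0.036 -0.02 -5.7;0.006 -0.036 -0.03 -5.7;0.006 -0.036 -0.04 -5.7;0.006 -0.036 -0.04 -5.7;0.006 -0.034 -0.04 -5.7;0 0 -0.04 0;0 0 0 0;0 0 0 0",
)

```text
time: 7.95
tool_pos: [0.6253, -0.1567, 0.0789]
tcp_rot: [2.661, 1.669, 0.002]
wrist_force: [-0.3, -0.1, -0.4]
width: 1.003
grip_force: 0.0
```

```bash
python3 - <<'E'
from h import *
print(*tool())
p,d=eyes.read_camera("scene"); C=cloud("scene",d)
m=(C[...,2]>.01)&(C[...,2]<.035)&(C[...,0]>.5)&(C[...,0]<.72)&(C[...,1]>-.25)&(C[...,1]<.05)
blobs(C,m,25)
cv2.imwrite("pics/s2.png",cv2.resize(p[130:330,150:430],None,fx=2.8,fy=2.8))
E
```

```text
7.95 [ 0.6253 -0.1567  0.0789] jaw line deg 154.2 zx [ 0.002 -0.    -1.   ] F [-0.3 -0.1 -0.4] w 1.003 g 0.0 q [-0.28  0.35  1.82  0.    0.97  0.17]
c=(505,-192) L=28 W=7 longaxis=86.3deg n=38 z [0.011 0.018 0.033] px [216 253  11   8]
c=(636,-55) L=62 W=32 longaxis=45.6deg n=273 z [0.012 0.025 0.029] px [286 252  26  14]
c=(623,-157) L=63 W=33 longaxis=58.0deg n=269 z [0.013 0.025 0.03 ] px [251 269  27  15]
```

View pics/s2.png

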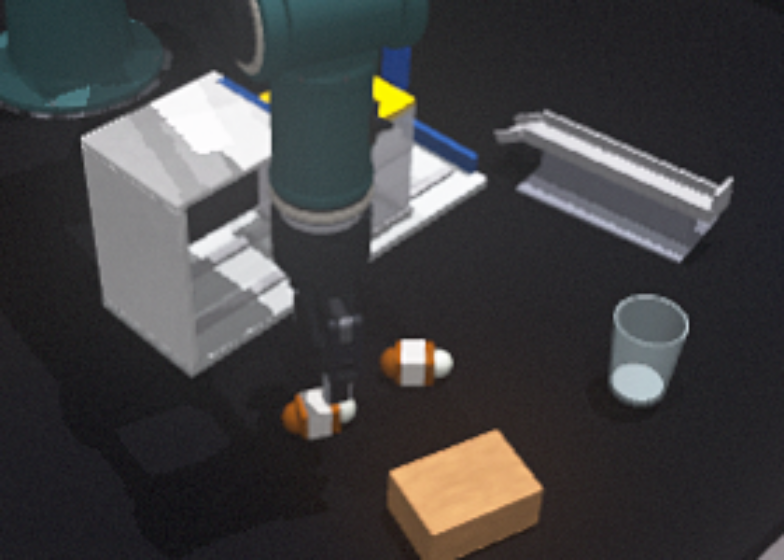

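carry_out(
  series="0 0 -0.03 0;0 0 -0.024 0;0 0 0 0;0 0 0 0",
  grip_force=40,
)

```text
time: 8.5
tool_pos: [0.6263, -0.1579, 0.0257]
tcp_rot: [2.66, 1.667, 0.004]
wrist_force: [0.5, -0.5, 0.6]
width: 1.001
grip_force: 0.0
```

carry_out(
  series="0 0 0 0;0 0 0 0;0 0 0 0;0 0 0 0;0 0 0 0;0 0 0.02 0;0 0 0.04 0;0 0 0.04 0;0 0 0 0",
  jaw=-1,
)

```text
time: 9.62
tool_pos: [0.628, -0.1588, 0.1292]
tcp_rot: [2.657, 1.664, 0.01]
wrist_force: [0.3, -1.1, -0.7]
width: 0.321
grip_force: 39.6
```

```bash
python3 -c "
from h import *
print(*tool())"
```

```text
9.625 [ 0.628  -0.1588  0.1292] jaw line deg 154.1 zx [ 0.009 -0.003 -1.   ] F [ 0.3 -1.1 -0.7] w 0.321 g 39.553552865982056 q [-0.29  0.3   1.78 -0.    1.05  0.17]
```

```bash
python3 - <<'E'
from h import *
for n in ("top","scene"):
    p,d=eyes.read_camera(n); C=cloud(n,d); Z=C[...,2]
    b=(C[...,0]>.42)&(C[...,0]<.75)&(C[...,1]>.15)&(C[...,1]<.36)
    print(n)
    for lo,hi in [(.056,.07),(.044,.07)]:
        print(lo); blobs(C,b&(Z>lo)&(Z<hi),10)
    a=np.radians(9.2); u=np.array([np.cos(a),np.sin(a)]); v=np.array([-u[1],u[0]])
    m=b&(Z>.046)&(Z<.054); q=C[m][:,:2]-[.597,.2704]; s=q@u; t=q@v
    k=(abs(s)<.09)&(abs(t)<.03)
    for lo in np.arange(-.09,.09,.03):
        kk=k&(s>lo)&(s<lo+.03)
        if kk.sum()>10: print(round(lo+.015,3),'t 5/50/95',np.round(np.percentile(t[kk],[3,50,97])*1000,1))
    y=cv2.cvtColor(p,cv2.COLOR_BGR2HSV); m=(y[...,0]>22)&(y[...,0]<38)&(y[...,1]>120)&(Z>.14)&(Z<.165)
    print('yellow');blobs(C,m,20)
    blobs(C,(Z>.2)&(Z<.22)&(C[...,0]>.3)&(C[...,0]<.6)&(C[...,1]>0)&(C[...,1]<.2),10)
E
```

```text
top
0.056
c=(606,252) L=215 W=6 longaxis=8.8deg n=134 z [0.057 0.061 0.065] px [170 163  13  77]
c=(600,290) L=214 W=32 longaxis=1.6deg n=165 z [0.057 0.061 0.066] px [157 164  13  78]
0.044
c=(592,271) L=237 W=47 longaxis=8.8deg n=1286 z [0.045 0.051 0.063] px [157 163  28  86]
-0.075 t 5/50/95 [-20.1  -0.3  16.8]
-0.045 t 5/50/95 [-21.4   0.   15.7]
-0.015 t 5/50/95 [-15.    0.4  16.3]
0.015 t 5/50/95 [-19.    0.2  15.2]
0.045 t 5/50/95 [-20.6   0.1  16.1]
0.075 t 5/50/95 [-21.3  -0.1  18.4]
yellow
c=(432,33) L=110 W=102 longaxis=-87.3deg n=1064 z [0.147 0.152 0.156] px [232 245  43  41]
c=(428,113) L=23 W=15 longaxis=-88.7deg n=62 z [0.206 0.21  0.215] px [215 264  10   7]
scene
0.056
c=(590,288) L=205 W=12 longaxis=9.3deg n=147 z [0.056 0.059 0.062] px [343 170  64  29]
c=(606,253) L=221 W=38 longaxis=18.4deg n=180 z [0.057 0.06  0.064] px [336 176  75  31]
0.044
c=(589,269) L=241 W=51 longaxis=9.5deg n=1035 z [0.046 0.052 0.062] px [331 170  80  40]
-0.075 t 5/50/95 [-23.2   4.4  20.2]
-0.045 t 5/50/95 [-24.5   5.3  19. ]
-0.015 t 5/50/95 [-22.9   6.4  20.5]
0.015 t 5/50/95 [-23.    7.6  19.2]
0.045 t 5/50/95 [-23.5   6.1  19.2]
0.075 t 5/50/95 [-22.9   7.1  21.1]
yellow
c=(464,75) L=86 W=34 longaxis=-43.1deg n=135 z [0.148 0.151 0.153] px [284 159  14  16]
c=(428,113) L=25 W=17 longaxis=-83.4deg n=59 z [0.201 0.208 0.212] px [288 133  10   9]
```

carry_out(
  series="-0.002 0.048 0 -6.1;-0.002 0.048 0 -6.1;-0.002 0.048 0 -6.1;-0.002 0.048 0 -6.1;-0.002 0.048 0 -6.1;-0.002 0.048 0 -6.1;-0.002 0.048 0 -6.1;-0.002 0.048 0 -6.1;-0.001 0.048 0 -6.1;0 0 -0.015 0;0 0 0 0;0 0 0 0",
)

```text
time: 11.22
tool_pos: [0.6068, 0.2726, 0.107]
tcp_rot: [3.13, 0.251, -0.004]
wrist_force: [0.6, -0.2, -1.1]
width: 0.318
grip_force: 39.7
```

```bash
python3 -c "
from h import *
print(*tool())"
```

```text
11.225 [0.6068 0.2726 0.107 ] jaw line deg 99.2 zx [-0.002 -0.001 -1.   ] F [ 0.6 -0.2 -1.1] w 0.318 g 39.65305209159851 q [ 0.38  0.36  1.75 -0.    1.04  1.8 ]
```

carry_out(
  series="0.005 0.001 -0.014 0;0 0 -0.014 0;0 0 0 0;0 0 0 0",
)

```text
time: 11.72
tool_pos: [0.6124, 0.275, 0.0799]
tcp_rot: [3.131, 0.252, -0.001]
wrist_force: [-0.3, 0.1, -0.7]
width: 0.32
grip_force: 39.6
```

carry_out(
  series="0 0 0 0;0 0 0 0;0 0 0 0;0 0 0.02 0;0 0 0.03 0;0 0 0.04 0;0 0 0 0",
  jaw=0.2,
)

```text
time: 12.6
tool_pos: [0.616, 0.2766, 0.1773]
tcp_rot: [-3.128, -0.252, -0.016]
wrist_force: [0.1, 0.3, -0.6]
width: 0.596
grip_force: 0.0
```

```bash
python3 - <<'E'
from h import *
print(*tool())
p,d=eyes.read_camera("scene"); C=cloud("scene",d); Z=C[...,2]
cv2.imwrite("pics/s3.png",cv2.resize(p[130:330,250:530],None,fx=2.5,fy=2.5))
b=(Z>.067)&(Z<.09)&(C[...,0]>.45)&(C[...,0]<.75)&(C[...,1]>.2)&(C[...,1]<.34)
blobs(C,b,10)
b=(Z>.012)&(Z<.04)&(C[...,0]>.5)&(C[...,0]<.73)&(C[...,1]>-.2)&(C[...,1]<.05)
blobs(C,b,25)
E
```

```text
12.6 [0.616  0.2766 0.1773] jaw line deg 99.2 zx [ 0.01   0.004 -1.   ] F [ 0.1  0.3 -0.6] w 0.596 g 0.0 q [0.39 0.3  1.68 0.   1.15 1.8 ]
c=(614,272) L=59 W=33 longaxis=9.0deg n=147 z [0.068 0.075 0.079] px [368 180  20  13]
c=(705,288) L=37 W=5 longaxis=-80.9deg n=30 z [0.068 0.076 0.08 ] px [405 194   7   9]
c=(636,-55) L=62 W=33 longaxis=45.0deg n=263 z [0.014 0.025 0.029] px [286 252  26  14]
```

View pics/s3.png

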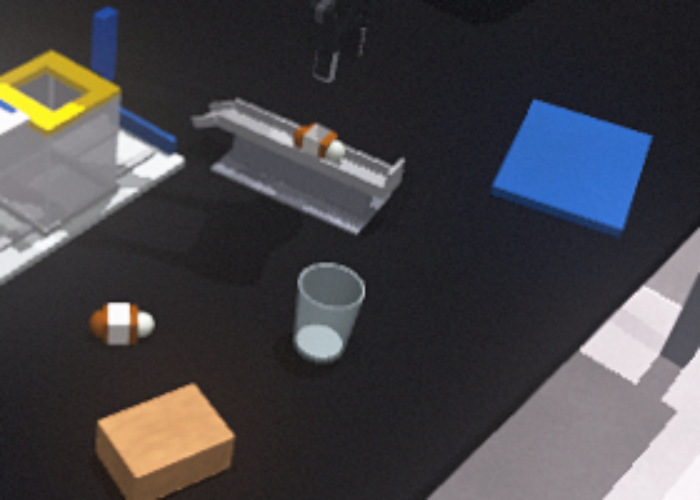

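carry_out(
  series="0.003 -0.041 0 4.9;0.003 -0.041 0 4.9;0.003 -0.041 0 4.9;0.003 -0.042 0 4.9;0.003 -0.042 0 4.9;0.003 -0.042 -0.02 4.9;0.003 -0.042 -0.04 4.9;0 -0.04 -0.04 4.9;0 0 0 0;0 0 0 0",
  jaw=1,
)

```text
time: 13.9
tool_pos: [0.6332, -0.0557, 0.07]
tcp_rot: [-2.866, -1.286, 0.001]
wrist_force: [-0.6, -0.7, -0.1]
width: 1.0
grip_force: 0.0
```

```bash
python3 - <<'E'
from h import *
print(*tool())
p,d=eyes.read_camera("scene"); C=cloud("scene",d); Z=C[...,2]
b=(Z>.012)&(Z<.035)&(C[...,0]>.5)&(C[...,0]<.73)&(C[...,1]>-.2)&(C[...,1]<.05)
blobs(C,b,25)
E
```

```text
13.9 [ 0.6332 -0.0557  0.07  ] jaw line deg 138.3 zx [-0.001  0.001 -1.   ] F [-0.6 -0.7 -0.1] w 1.0 g 0.0 q [-0.13  0.35  1.84  0.    0.95  0.6 ]
c=(636,-55) L=62 W=31 longaxis=42.2deg n=202 z [0.013 0.023 0.028] px [286 252  26  13]
```

carry_out(
  series="0.003 0 -0.02 0;0 0 -0.024 0;0 0 0 0;0 0 0 0",
)

```text
time: 14.45
tool_pos: [0.637, -0.0552, 0.0266]
tcp_rot: [2.865, 1.289, 0.001]
wrist_force: [0.2, -1.0, 0.2]
width: 0.997
grip_force: 0.0
```

carry_out(
  series="0 0 0 0;0 0 0 0;0 0 0 0;0 0 0 0;0 0 0 0;0 0 0.02 0;0 0 0.04 0;0 0 0.04 0;0 0 0 0",
  jaw=-1,
)

```text
time: 15.58
tool_pos: [0.6401, -0.0563, 0.1322]
tcp_rot: [2.861, 1.286, 0.013]
wrist_force: [0.8, -0.2, -0.9]
width: 0.315
grip_force: 39.4
```

carry_out(
  series="-0.012 0.04 0 -4.9;-0.012 0.04 0 -4.9;-0.012 0.04 0 -4.9;-0.012 0.04 0 -4.9;-0.012 0.04 0 -4.9;-0.012 0.04 0 -4.9;-0.012 0.04 0 -4.9;-0.011 0.038 0 -4.8;0 0 -0.02 0;0 0 0 0;0 0 0 0",
)

```text
time: 16.95
tool_pos: [0.5413, 0.261, 0.1056]
tcp_rot: [3.131, 0.253, -0.002]
wrist_force: [0.1, 0.5, -0.2]
width: 0.314
grip_force: 39.6
```

```bash
python3 -c "
from h import *
print(*tool())"
```

```text
16.95 [0.5413 0.261  0.1056] jaw line deg 99.3 zx [-0.001 -0.001 -1.   ] F [ 0.1  0.5 -0.2] w 0.314 g 39.568108320236206 q [ 0.41  0.25  1.9  -0.    1.    1.82]
```

carry_out(
  series="0.001 0.001 -0.013 0;0 0 -0.013 0;0 0 0 0;0 0 0 0",
)

```text
time: 17.45
tool_pos: [0.5425, 0.263, 0.08]
tcp_rot: [3.131, 0.255, -0.001]
wrist_force: [-0.0, -0.0, -0.8]
width: 0.319
grip_force: 39.6
```

carry_out(
  series="0 0 0 0;0 0 0 0;0 0 0 0;0 0 0.02 0;0 0 0.03 0;0 0 0.02 0;0 0 0 0",
  jaw=0.2,
)

```text
time: 18.32
tool_pos: [0.5444, 0.264, 0.1536]
tcp_rot: [-3.129, -0.255, -0.009]
wrist_force: [0.3, -0.3, 0.6]
width: 0.599
grip_force: 0.0
```

carry_out(
  series="0.041 0.007 0 0;0.041 0.007 0 0;0.04 0.006 0 0;0 0 0 0;0 0 0 0",
  jaw=1,
)

```text
time: 18.95
tool_pos: [0.6633, 0.2827, 0.1487]
tcp_rot: [3.131, 0.255, -0.005]
wrist_force: [0.9, 0.3, 1.4]
width: 0.996
grip_force: 0.0
```

```bash
python3 - <<'E'
from h import *
print(*tool())
p,d=eyes.read_camera("scene"); C=cloud("scene",d); Z=C[...,2]
cv2.imwrite("pics/s4.png",cv2.resize(p[130:260,300:440],None,fx=4,fy=4))
b=(Z>.067)&(Z<.09)&(C[...,0]>.45)&(C[...,0]<.75)&(C[...,1]>.2)&(C[...,1]<.34)
blobs(C,b,10)
E
```

```text
18.95 [0.6633 0.2827 0.1487] jaw line deg 99.3 zx [-0.003 -0.001 -1.   ] F [0.9 0.3 1.4] w 0.996 g 0.0 q [0.37 0.42 1.58 0.   1.14 1.78]
c=(542,260) L=56 W=36 longaxis=28.9deg n=141 z [0.068 0.075 0.079] px [346 171  19  12]
c=(612,275) L=58 W=35 longaxis=12.3deg n=150 z [0.068 0.075 0.078] px [367 180  21  13]
c=(706,287) L=35 W=5 longaxis=-82.2deg n=33 z [0.067 0.076 0.079] px [404 194   8   9]
```

View pics/s4.png

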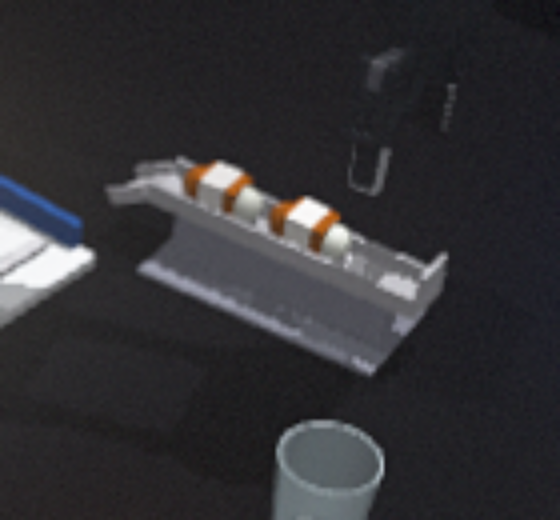

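carry_out(
  series="0 -0.001 -0.03 0;0 0 -0.03 0;0 0 -0.03 0;0 0 -0.008 0;0 0 0 0;0 0 0 0",
)

```text
time: 19.75
tool_pos: [0.6656, 0.2827, 0.0543]
tcp_rot: [-3.13, -0.255, -0.004]
wrist_force: [-0.4, -0.1, -0.4]
width: 1.004
grip_force: 0.0
```

carry_out(
  series="0 0 0 0;0 0 0 0;0 0 0 0;0 0 0 0;0 0 0 0;0 0 0 0;0 0 0.01 0;0 0 0.01 0;0 0 0.01 0;0 0 0 0;0 0 0 0",
  jaw=-1,
  grip_force=120,
)

```text
time: 21.12
tool_pos: [0.6644, 0.2821, 0.0822]
tcp_rot: [3.131, 0.255, -0.0]
wrist_force: [-0.4, 1.1, -2.4]
width: 0.464
grip_force: 121.2
```

```bash
cat > tilt.py <<'E'
from h import *
import sys
# scoop axis & tilt from scene/top depth: wall-top/edge profile along the tool's x-direction
s=bot.read_state(); M=R.from_rotvec(s['tcp_rot']).as_matrix(); y=M[:,1]; u=np.array([abs(y[1]),-y[0]*np.sign(y[1])])
v=np.array([-u[1],u[0]]); g=s['tool_pos']
for n in ("scene","top"):
    p,d=eyes.read_camera(n); C=cloud(n,d); q=(C[...,:2]-g[:2]); S=q@u; T=q@v; H=C[...,2]-g[2]
    m=(abs(T)<.027)&(S<.07)&(S>-.24)&(abs(H)<.16)&(d>0)
    for lo in np.arange(-.22,.06,.02):
        k=m&(S>lo)&(S<lo+.02)
        if k.sum()>5: print(n,round(lo+.01,3),'z-TCP mm',np.round(np.percentile(H[k],[5,25,50,75,95])*1000),end=' | ')
    print()
cv2.imwrite(f"pics/{sys.argv[1]}.png",cv2.resize(eyes.read_camera("scene")[0][80:330,200:480],None,fx=2.4,fy=2.4)) if len(sys.argv)>1 else 0
print(*tool())
E
python3 tilt.py s5
```

```text
scene -0.21 z-TCP mm [-86. -84. -82. -79. -16.] | scene -0.19 z-TCP mm [-85. -83. -81. -11.  -5.] | scene -0.17 z-TCP mm [-84. -82.  -8.  -2.   5.] | scene -0.15 z-TCP mm [-78. -60. -37.   5.  20.] | scene -0.13 z-TCP mm [-77. -52. -37.  14.  23.] | scene -0.11 z-TCP mm [-76. -50. -36.  11.  22.] | scene -0.09 z-TCP mm [-77. -58. -38.   1.  15.] | scene -0.07 z-TCP mm [-77. -54. -36.   9.  23.] | scene -0.05 z-TCP mm [-77. -52. -36.   9.  23.] | scene -0.03 z-TCP mm [-77. -56. -37.   5. 150.] | scene -0.01 z-TCP mm [-77. -67. -47. -36.  75.] | scene 0.01 z-TCP mm [-76. -45.   0.  59.  92.] | scene 0.03 z-TCP mm [-83. -77.   7. 137. 159.] | scene 0.05 z-TCP mm [-85. -83. -81.   5.  24.] | scene 0.07 z-TCP mm [-85. -84. -83. -81. -80.] | 
top -0.21 z-TCP mm [-87. -84. -82. -80. -29.] | top -0.19 z-TCP mm [-86. -82. -20. -15.  -8.] | top -0.17 z-TCP mm [-86. -83. -11.  -5.   5.] | top -0.15 z-TCP mm [-81. -75. -12.  -4.   9.] | top -0.13 z-TCP mm [-80. -76. -71. -40.   3.] | top -0.11 z-TCP mm [-80. -77. -71. -37.   5.] | top -0.09 z-TCP mm [-80. -75. -66.  -4.   9.] | top -0.07 z-TCP mm [-79. -74. -45.   6.  16.] | top -0.05 z-TCP mm [-79. -75.  -6.   7.  22.] | top -0.03 z-TCP mm [-80. -73.  -2.  18. 156.] | top -0.01 z-TCP mm [-80. -74.  -8.  -1.  61.] | top 0.01 z-TCP mm [-81. -78. -76. -74. -73.] | top 0.03 z-TCP mm [-44.   0.   8.  10.  11.] | top 0.05 z-TCP mm [-85. -83. -81. -79.  22.] | top 0.07 z-TCP mm [-88. -85. -81. -79. -77.] | 
21.275 [0.6641 0.282  0.0816] jaw line deg 99.3 zx [-0.001 -0.    -1.   ] F [-0.2 -0.1 -3.1] w 0.465 g 121.23500257730484 q [0.37 0.48 1.63 0.   1.03 1.78]
```

carry_out(
  series="0 0 0 0;0 0 0 0;0 0 0 0;0 0 0 0;0 0 0 0;0 0 0 0",
  grip_force=20,
)

```text
time: 22.02
tool_pos: [0.6646, 0.2822, 0.0823]
tcp_rot: [-3.131, -0.255, -0.0]
wrist_force: [-0.6, -0.6, -2.3]
width: 0.467
grip_force: 121.2
```

```bash
python3 tilt.py s6 | cut -c1-900
```

```text
scene -0.21 z-TCP mm [-85. -84. -82. -79. -16.] | scene -0.19 z-TCP mm [-86. -84. -80. -12.  -4.] | scene -0.17 z-TCP mm [-85. -82.  -7.  -1.   6.] | scene -0.15 z-TCP mm [-78. -61. -37.   5.  19.] | scene -0.13 z-TCP mm [-76. -51. -36.  12.  23.] | scene -0.11 z-TCP mm [-77. -51. -36.  11.  22.] | scene -0.09 z-TCP mm [-77. -55. -37.   1.  15.] | scene -0.07 z-TCP mm [-76. -54. -38.   8.  23.] | scene -0.05 z-TCP mm [-77. -53. -37.  12.  24.] | scene -0.03 z-TCP mm [-78. -57. -38.   6. 158.] | scene -0.01 z-TCP mm [-77. -67. -44. -36.  92.] | scene 0.01 z-TCP mm [-76. -45.   2.  58.  92.] | scene 0.03 z-TCP mm [-84. -77.   6. 136. 158.] | scene 0.05 z-TCP mm [-85. -83. -81.   6.  25.] | scene 0.07 z-TCP mm [-85. -84. -82. -82. -79.] | 
top -0.21 z-TCP mm [-88. -85. -83. -80. -74.] | top -0.19 z-TCP mm [-87. -81. -23. -15.  -7.] | top -0.17 z-TCP mm [-86. -82. -10.  -4.   7.] | top -0.15 z-TCP mm [-81. -75.  -9.  -3.   6.] | top -0.13 z-TCP mm [-81. -75. -71. -43.   1.] | top -0.11 z-TCP mm [-79. -76. -73. -44.   6.] | top -0.09 z-TCP mm [-80. -76. -62.  -1.   7.] | top -0.07 z-TCP mm [-81. -75. -50.   2.  14.] | top -0.05 z-TCP mm [-79. -73.  -7.   6.  23.] | top -0.03 z-TCP mm [-80. -73.  -2.  19. 156.] | top -0.01 z-TCP mm [-78. -75.  -7.  -2.  63.] | top 0.01 z-TCP mm [-82. -76. -76. -75. -73.] | top 0.03 z-TCP mm [-44.   2.   5.   8.  10.] | top 0.05 z-TCP mm [-87. -84. -81. -25.  20.] | top 0.07 z-TCP mm [-88. -84. -82. -81. -77.] | 
22.175 [0.6646 0.2822 0.0823] jaw line deg 99.3 zx [ 0.  0. -1.] F [-0.   0.6 -2.8] w 0.465 g 121.24316364526749 q [0.37 0.48 1.63 0.   1.03 1.78]
```

View pics/s6.png

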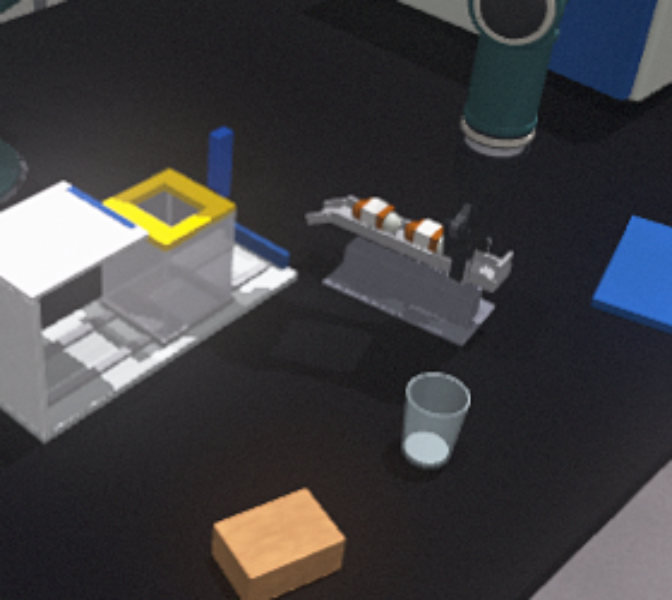

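carry_out(
  series="0 0 0 0;0 0 0 0;0 0 0 0;0 0 0 0;0 0 0 0;0 0 0 0",
  grip_force=20,
  jaw=-1,
)

```text
time: 22.92
tool_pos: [0.6646, 0.2822, 0.0823]
tcp_rot: [-3.131, -0.255, 0.0]
wrist_force: [0.6, 0.1, -3.6]
width: 0.462
grip_force: 121.2
```

```bash
python3 tilt.py | tr '|' '\n' | grep -E "scene -0.(17|13|11|05)|scene 0.05|jaw"
```

```text
scene -0.17 z-TCP mm [-84. -82.  -8.  -4.   6.] 
 scene -0.13 z-TCP mm [-76. -50. -35.  13.  23.] 
 scene -0.11 z-TCP mm [-76. -50. -36.  12.  23.] 
 scene -0.05 z-TCP mm [-77. -54. -37.  12.  24.] 
 scene 0.05 z-TCP mm [-85. -83. -82.   5.  23.] 
23.025 [0.6646 0.2822 0.0823] jaw line deg 99.3 zx [-0.  0. -1.] F [-0.   0.4 -3.4] w 0.466 g 121.24060213565826 q [0.37 0.48 1.63 0.   1.03 1.78]
```

carry_out(
  series="0 0 -0.01 0;0 0 -0.01 0;0 0 -0.006 0;0 0 0 0",
)

```text
time: 23.52
tool_pos: [0.6637, 0.2819, 0.0549]
tcp_rot: [3.131, 0.255, -0.003]
wrist_force: [-0.4, -0.6, -3.1]
width: 0.46
grip_force: 121.2
```

carry_out(
  series="0 0 0 0;0 0 0 0;0 0 0 0;0 0 0 0",
  jaw=-0.1,
  grip_force=20,
)

```text
time: 24.02
tool_pos: [0.6647, 0.2822, 0.0565]
tcp_rot: [-3.131, -0.255, -0.001]
wrist_force: [0.8, -0.3, -2.6]
width: 0.461
grip_force: 121.2
```

carry_out(
  series="0 0 0 0;0 0 0 0;0 0 0 0;0 0 0 0",
  jaw=-0.08,
  grip_force=20,
)

```text
time: 24.52
tool_pos: [0.6645, 0.2822, 0.0563]
tcp_rot: [-3.131, -0.255, 0.0]
wrist_force: [-0.2, -1.5, -2.8]
width: 0.464
grip_force: 116.4
```

carry_out(
  series="0 0 0 0;0 0 0 0;0 0 0 0;0 0 0 0",
  jaw=-0.06,
  grip_force=20,
)

```text
time: 25.02
tool_pos: [0.6645, 0.2822, 0.0563]
tcp_rot: [3.131, 0.255, -0.0]
wrist_force: [1.3, 0.5, -2.3]
width: 0.469
grip_force: 80.2
```

carry_out(
  series="0 0 0.005 0;0 0 0.005 0;0 0 0 0;0 0 0 0",
  jaw=-0.04,
)

```text
time: 25.52
tool_pos: [0.6647, 0.2822, 0.0665]
tcp_rot: [-3.131, -0.255, -0.001]
wrist_force: [0.0, 0.2, -3.1]
width: 0.482
grip_force: 43.6
```

carry_out(
  series="0 0 0 0;0 0 0 0;0 0 0 0;0 0 0 0",
  jaw=-0.03,
)

```text
time: 26.02
tool_pos: [0.6645, 0.2821, 0.0662]
tcp_rot: [3.131, 0.255, -0.0]
wrist_force: [1.3, -0.7, -2.5]
width: 0.489
grip_force: 25.1
```

```bash
python3 tilt.py | tr '|' '\n' | grep -E "scene -0.(17|13|11|05)|scene 0.05|jaw"
```

```text
scene -0.17 z-TCP mm [-69. -67.  -7.  -2.   6.] 
 scene -0.13 z-TCP mm [-60. -40.  -8.  15.  24.] 
 scene -0.11 z-TCP mm [-59. -36.  -5.  13.  23.] 
 scene -0.05 z-TCP mm [-61. -42.  -7.  15.  24.] 
 scene 0.05 z-TCP mm [-69. -67. -65.   7.  26.] 
26.125 [0.6646 0.2822 0.0663] jaw line deg 99.3 zx [-0.  0. -1.] F [ 0.9 -0.2 -3.3] w 0.485 g 25.093386992812157 q [0.37 0.49 1.64 0.   1.01 1.78]
```

carry_out(
  series="0 0 0 0;0 0 0 0;0 0 0 0;0 0 0 0",
  jaw=-0.024,
)

```text
time: 26.62
tool_pos: [0.6646, 0.2822, 0.0664]
tcp_rot: [-3.131, -0.255, 0.0]
wrist_force: [0.4, -0.3, -2.2]
width: 0.489
grip_force: 13.9
```

```bash
python3 tilt.py | tr '|' '\n' | grep -E "scene -0.(17|13|11|05)|scene 0.05|jaw"
```

```text
scene -0.17 z-TCP mm [-68. -66. -22. -16.  -8.] 
 scene -0.13 z-TCP mm [-62. -42. -13.   6.  14.] 
 scene -0.11 z-TCP mm [-61. -41. -13.   5.  14.] 
 scene -0.05 z-TCP mm [-61. -42.  -9.  13.  20.] 
 scene 0.05 z-TCP mm [-69. -67. -66.   6.  24.] 
26.725 [0.6646 0.2822 0.0663] jaw line deg 99.3 zx [ 0.  0. -1.] F [-0.5  0.3 -2.3] w 0.488 g 13.924522586166859 q [0.37 0.49 1.64 0.   1.01 1.78]
```

carry_out(
  series="0 0 0 0;0 0 0 0;0 0 0 0;0 0 0 0",
  jaw=-0.02,
)

```text
time: 27.22
tool_pos: [0.6646, 0.2822, 0.0663]
tcp_rot: [3.131, 0.255, 0.0]
wrist_force: [-0.5, -1.1, -1.4]
width: 0.489
grip_force: 6.5
```

```bash
python3 tilt.py | tr '|' '\n' | grep -E "scene -0.(17|13|11|05)|scene 0.05|jaw"
```

```text
scene -0.17 z-TCP mm [-68. -67. -21. -15.  -7.] 
 scene -0.13 z-TCP mm [-61. -42. -14.   8.  14.] 
 scene -0.11 z-TCP mm [-61. -40. -11.   6.  14.] 
 scene -0.05 z-TCP mm [-62. -44. -11.  11.  20.] 
 scene 0.05 z-TCP mm [-70. -67. -65.   6.  25.] 
27.325 [0.6646 0.2822 0.0663] jaw line deg 99.3 zx [ 0.  0. -1.] F [-1.1  0.1 -2.7] w 0.491 g 6.50973379611969 q [0.37 0.49 1.64 0.   1.01 1.78]
```

carry_out(
  series="0 0 -0.006 0;0 0 -0.006 0;0 0 -0.001 0;0 0 0 0;0 0 0 0",
)

```text
time: 27.95
tool_pos: [0.6646, 0.2822, 0.0532]
tcp_rot: [-3.131, -0.255, -0.0]
wrist_force: [0.1, 0.7, -0.6]
width: 0.486
grip_force: 6.4
```

```bash
python3 tilt.py | tr '|' '\n' | grep -E "scene -0.(17|13|11|05)|scene 0.05|jaw"
```

```text
scene -0.17 z-TCP mm [-56. -53.  -7.  -0.   7.] 
 scene -0.13 z-TCP mm [-47. -29.   1.  21.  25.] 
 scene -0.11 z-TCP mm [-48. -28.   1.  16.  24.] 
 scene -0.05 z-TCP mm [-49. -31.   1.  18.  25.] 
 scene 0.05 z-TCP mm [-56. -54. -52.   5.  24.] 
28.05 [0.6646 0.2822 0.0532] jaw line deg 99.3 zx [-0.  0. -1.] F [ 1.2 -0.1 -2.2] w 0.489 g 6.3623964227736 q [0.37 0.51 1.64 0.   0.99 1.78]
```

carry_out(
  series="0 0 0 0;0 0 0 0;0 0 0 0;0 0 0 0",
  jaw=-0.1,
  grip_force=120,
)

```text
time: 28.55
tool_pos: [0.6645, 0.2822, 0.0536]
tcp_rot: [-3.131, -0.255, -0.0]
wrist_force: [-1.5, -0.4, 3.5]
width: 0.469
grip_force: 90.6
```

carry_out(
  series="0 0 0.005 0;0.003 0 0.015 0;0.005 0 0.02 0;0.005 0 0.025 0;0.005 0 0.025 0;0.005 0 0.025 0;0.005 0 0.015 0;0.006 0 0.008 0;0 -0.008 0 -0.5;0 -0.016 0 -1;0 -0.022 0 -1;0 -0.025 0 -1;0 -0.025 0 -1;0 -0.025 0 -1;0 -0.025 0 -1;0 -0.025 0 0;0 -0.025 0 0;0 -0.022 0 0;0 -0.015 0 0;0 -0.007 0 0",
)

```text
time: 31.05
tool_pos: [0.6986, 0.0412, 0.1913]
tcp_rot: [-3.14, -0.076, 0.0]
wrist_force: [-0.1, -0.1, -2.6]
width: 0.472
grip_force: 90.5
```

carry_out(
  series="0 0 0 0;0 0 0 0;0 0 0 0",
)

```text
time: 31.42
tool_pos: [0.6985, 0.043, 0.1912]
tcp_rot: [-3.14, -0.078, 0.0]
wrist_force: [0.2, 0.2, -3.4]
width: 0.473
grip_force: 90.5
```

```bash
python3 tilt.py | tr '|' '\n' | grep -E "scene -0.(19|17|13|11|05)|scene 0.05|jaw"; python3 - <<'E'
from h import *
p,d=eyes.read_camera("top"); C=cloud("top",d); Z=C[...,2]
y=cv2.cvtColor(p,cv2.COLOR_BGR2HSV); blobs(C,(y[...,0]>22)&(y[...,0]<38)&(y[...,1]>120)&(Z>.14)&(Z<.165),20)
blobs(C,(Z>.19)&(Z<.2)&(C[...,0]>.5)&(C[...,0]<.64)&(abs(C[...,1])<.12),20)
cv2.imwrite("pics/t7.png",cv2.resize(p[110:300,190:350],None,fx=3.1,fy=3.1))
p,d=eyes.read_camera("scene");C=cloud("scene",d); Z=C[...,2]
y=cv2.cvtColor(p,cv2.COLOR_BGR2HSV); blobs(C,(y[...,0]>22)&(y[...,0]<38)&(y[...,1]>120)&(Z>.14)&(Z<.165),20)
E
```

```text
scene -0.19 z-TCP mm [-22. -15. -12.  -8.  -5.] 
 scene -0.17 z-TCP mm [-9. -6. -4.  1.  6.] 
 scene -0.13 z-TCP mm [-5.  5. 14. 22. 24.] 
 scene -0.11 z-TCP mm [-7.  3. 12. 20. 24.] 
 scene -0.05 z-TCP mm [-7.  1.  6. 13. 21.] 
 scene 0.05 z-TCP mm [-132.   -5.    5.   16.   26.] 
31.525 [0.6985 0.0429 0.1913] jaw line deg 92.9 zx [-0.  0. -1.] F [ 0.1  1.5 -2.5] w 0.473 g 90.5267733335495 q [0.03 0.34 1.6  0.   1.2  1.55]
c=(434,-14) L=102 W=16 longaxis=3.7deg n=242 z [0.147 0.152 0.156] px [267 245   8  40]
c=(614,21) L=23 W=11 longaxis=10.7deg n=20 z [0.191 0.196 0.199] px [255 189   5  10]
c=(431,38) L=122 W=111 longaxis=-89.7deg n=640 z [0.146 0.151 0.154] px [243 151  53  33]
```

View pics/t7.png

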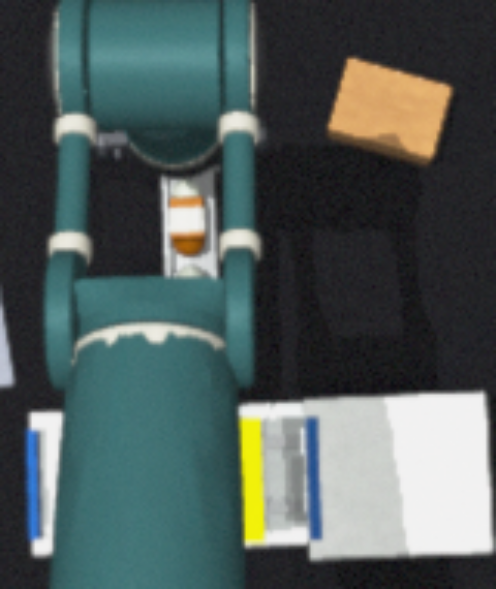

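carry_out(
  series="-0.008 0 0 0;-0.015 -0.001 0 0;-0.018 -0.001 0 0;-0.014 -0.001 0 0;-0.007 0 0 0;0 0 -0.008 0;0 0 -0.008 0;0 0 0 0;0 0 0 0",
)

```text
time: 32.75
tool_pos: [0.6368, 0.0392, 0.1749]
tcp_rot: [-3.141, -0.077, 0.001]
wrist_force: [-0.6, 0.1, -3.4]
width: 0.471
grip_force: 90.5
```

```bash
python3 tilt.py s8 | tr '|' '\n' | grep -E "scene -0.(21|19|17|13|11|05)|scene 0.05|jaw"
```

```text
scene -0.21 z-TCP mm [-26. -23. -19. -17. -14.] 
 scene -0.19 z-TCP mm [-23. -17. -13. -10.  -4.] 
 scene -0.17 z-TCP mm [-25. -22.  -6.   0.   6.] 
 scene -0.13 z-TCP mm [-7.  4. 14. 22. 23.] 
 scene -0.11 z-TCP mm [-6.  4. 13. 21. 23.] 
 scene -0.05 z-TCP mm [-7. -0.  5.  9. 22.] 
 scene 0.05 z-TCP mm [-8. -0.  8. 18. 25.] 
32.9 [0.6369 0.0392 0.1755] jaw line deg 92.8 zx [ 0.  0. -1.] F [-0.   0.3 -2.6] w 0.47 g 90.52678138017654 q [0.02 0.25 1.76 0.   1.14 1.54]
```

View pics/s8.png

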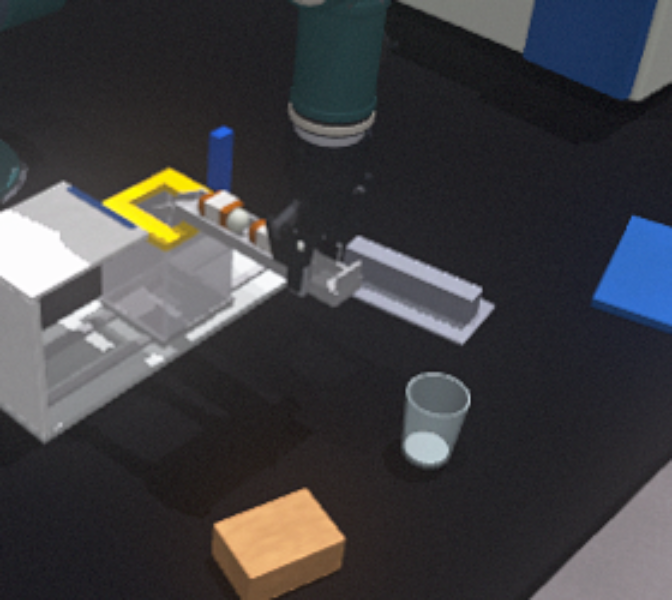

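carry_out(
  series="0 0.003 -0.006 0;0 0 -0.006 0;0 0 0 0;0 0 0 0",
)

```text
time: 33.4
tool_pos: [0.6365, 0.0422, 0.1631]
tcp_rot: [3.141, 0.077, -0.0]
wrist_force: [-0.4, -0.1, -2.9]
width: 0.47
grip_force: 90.5
```

carry_out(
  series="0 0 -0.002 0;0 0 -0.001 0;0 0 0 0;0 0 0 0",
)

```text
time: 33.9
tool_pos: [0.6366, 0.0421, 0.1605]
tcp_rot: [3.141, 0.077, 0.0]
wrist_force: [0.3, -0.2, -2.1]
width: 0.473
grip_force: 90.5
```

carry_out(
  series="0 0 -0.001 0;0 0 0 0;0 0 0 0;0 0 0 0;0 0 0 0",
  jaw=-0.022,
  grip_force=20,
)

```text
time: 34.52
tool_pos: [0.6367, 0.0422, 0.1594]
tcp_rot: [3.141, 0.077, 0.001]
wrist_force: [0.4, 0.0, -1.1]
width: 0.491
grip_force: 10.3
```

```bash
python3 tilt.py | tr '|' '\n' | grep -E "scene -0.(21|19|17|13|11|05)|scene 0.05|jaw"
```

```text
scene -0.21 z-TCP mm [-19. -14. -13. -11.  -7.] 
 scene -0.19 z-TCP mm [-15. -12.  -9.  -6.   0.] 
 scene -0.17 z-TCP mm [-8. -5. -3.  3.  9.] 
 scene -0.13 z-TCP mm [-160. -157.    8.   23.   25.] 
 scene -0.11 z-TCP mm [-160.   -9.    8.   21.   25.] 
 scene -0.05 z-TCP mm [-160. -158.   -4.    7.   20.] 
 scene 0.05 z-TCP mm [-160. -158.   -7.    9.   24.] 
34.625 [0.6367 0.0422 0.1594] jaw line deg 92.8 zx [ 0.  0. -1.] F [ 0.5 -0.6 -0.7] w 0.486 g 10.31654728576541 q [ 0.03  0.26  1.77 -0.    1.11  1.55]
```

carry_out(
  series="0 0 0.006 0;-0.001 0 0.006 0;-0.001 0 0.006 0;-0.001 0 0.006 0;-0.001 0 0.006 0;-0.002 0 0.006 0;0 0 0 0;0 0 0 0",
)

```text
time: 35.62
tool_pos: [0.6307, 0.0422, 0.1955]
tcp_rot: [-3.141, -0.077, -0.001]
wrist_force: [1.0, 0.2, -1.2]
width: 0.489
grip_force: 10.2
```

```bash
python3 tilt.py s9 | tr '|' '\n' | grep -E "scene -0.(21|19|17|13|11|05)|scene 0.05|jaw"
```

```text
scene -0.21 z-TCP mm [-49. -49. -45. -44. -43.] 
 scene -0.19 z-TCP mm [-56. -53. -49. -45. -42.] 
 scene -0.17 z-TCP mm [-48. -44. -39. -35. -29.] 
 scene -0.13 z-TCP mm [-34. -23. -14.  -4.  -2.] 
 scene -0.11 z-TCP mm [-29. -18.  -7.  -1.   1.] 
 scene -0.05 z-TCP mm [-19. -10.  -4.   4.  11.] 
 scene 0.05 z-TCP mm [ 0.  3.  7. 11. 16.] 
35.775 [0.6306 0.0422 0.1952] jaw line deg 92.8 zx [ 0.  0. -1.] F [ 0.3  0.2 -1.7] w 0.492 g 10.156202539801598 q [0.03 0.22 1.75 0.   1.17 1.55]
```

View pics/s9.png

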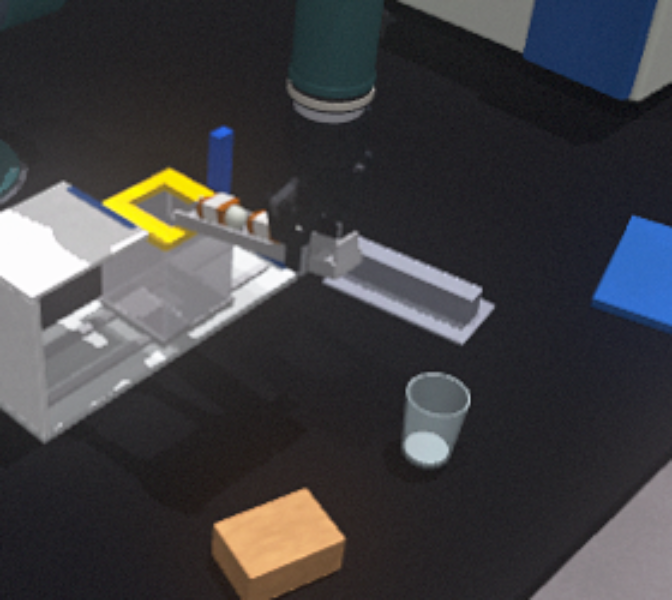

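carry_out(
  series="-0.002 0 0.007 0;-0.002 0 0.007 0;-0.003 0 0.007 0;-0.003 0 0.007 0;-0.003 0 0.007 0;-0.004 0 0.007 0;-0.004 0 0.007 0;0 0 0 0;0 0 0 0",
)

```text
time: 36.9
tool_pos: [0.6095, 0.0422, 0.2444]
tcp_rot: [-3.141, -0.077, -0.0]
wrist_force: [-0.3, -0.2, -1.2]
width: 0.493
grip_force: 10.2
```

carry_out(
  series="-0.004 0 0.006 0;-0.005 0 0.006 0;-0.005 0 0.006 0;-0.005 0 0.006 0;0 0 0 0;0 0 0 0;0 0 0 0;0 0 0 0",
)

```text
time: 37.9
tool_pos: [0.5905, 0.0421, 0.268]
tcp_rot: [3.141, 0.077, -0.001]
wrist_force: [-0.1, 0.2, -0.8]
width: 0.489
grip_force: 10.4
```

```bash
python3 tilt.py s10 | tr '|' '\n' | grep -E "scene -0.(21|19|17|15|13|11|09|05)|scene 0.05|jaw"
```

```text
scene -0.21 z-TCP mm [-156. -145. -118. -116. -114.] 
 scene -0.19 z-TCP mm [-125. -122. -120. -117. -115.] 
 scene -0.17 z-TCP mm [-126. -124. -119. -118. -116.] 
 scene -0.15 z-TCP mm [-126. -123. -119. -117. -116.] 
 scene -0.13 z-TCP mm [-120. -117. -110. -103.  -96.] 
 scene -0.11 z-TCP mm [-156. -144. -127. -116.  -87.] 
 scene -0.09 z-TCP mm [-87. -79. -74. -69. -62.] 
 scene -0.05 z-TCP mm [-56. -49. -43. -39. -32.] 
38.05 [0.5905 0.0422 0.2681] jaw line deg 92.8 zx [-0. -0. -1.] F [-1.1 -1.  -1.2] w 0.489 g 10.374404098838568 q [ 0.03  0.09  1.76 -0.    1.29  1.55]
```

View pics/s10.png

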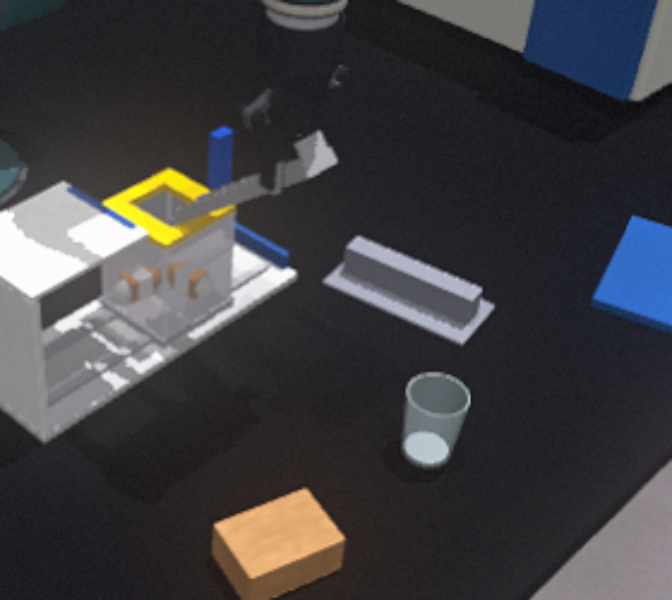

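carry_out(
  series="0.005 0 -0.006 0;0.005 0 -0.006 0;0.005 0 -0.006 0;0.004 0 -0.006 0;0.004 0 -0.007 0;0.004 0 -0.007 0;0.003 0 -0.007 0;0.003 0 -0.007 0;0.003 0 -0.007 0;0.002 0 -0.007 0;0.002 0 -0.007 0;0 0 0 0;0 0 0 0",
)

```text
time: 39.67
tool_pos: [0.6305, 0.0421, 0.1952]
tcp_rot: [3.14, 0.077, -0.0]
wrist_force: [-0.2, -0.1, -1.3]
width: 0.488
grip_force: 9.6
```

carry_out(
  series="0.002 0 -0.006 0;0.001 0 -0.006 0;0.001 0 -0.006 0;0.001 0 -0.006 0;0.001 0 -0.006 0;0 0 -0.006 0;0 0 0 0;0 0 0 0",
)

```text
time: 40.67
tool_pos: [0.6365, 0.0421, 0.1592]
tcp_rot: [3.141, 0.077, -0.0]
wrist_force: [-0.5, -0.1, -2.0]
width: 0.492
grip_force: 9.5
```

```bash
python3 tilt.py | tr '|' '\n' | grep -E "scene -0.(21|19|17|15|13|11|09|05)|scene 0.05|jaw"
```

```text
scene -0.21 z-TCP mm [-17. -13. -12. -10.  -8.] 
 scene -0.19 z-TCP mm [-15. -11.  -8.  -4.  -0.] 
 scene -0.17 z-TCP mm [-9. -4. -3.  3.  9.] 
 scene -0.15 z-TCP mm [-152. -127.  -85.  -42.    3.] 
 scene -0.13 z-TCP mm [-160. -157.   -4.    1.    9.] 
 scene -0.11 z-TCP mm [-160. -120.   -4.    2.    8.] 
 scene -0.09 z-TCP mm [-159. -157.   -5.    1.    7.] 
 scene -0.05 z-TCP mm [-160. -159. -157.   -2.    6.] 
 scene 0.05 z-TCP mm [-160. -158. -156.    4.   22.] 
40.775 [0.6366 0.0422 0.1594] jaw line deg 92.8 zx [ 0.  0. -1.] F [ 0.5  0.8 -2.3] w 0.49 g 9.476962834596634 q [ 0.03  0.26  1.77 -0.    1.11  1.55]
```

carry_out(
  series="0 0 0 0;0 0 0 0;0 0 0 0;0 0 0 0;0 0 0.008 0;0 0 0.012 0;0 0 0.011 0;0.01 0 0 0;0.018 0.001 0 0;0.018 0.001 0 0;0.014 0.001 0 0;0 0.01 0 0;0 0.02 0 0;0 0.03 0 1;0 0.03 0 1;0 0.03 0 1;0 0.03 0 1;0 0.03 0 1;0 0.025 0 1;0 0.02 0 0.4",
  jaw=-0.1,
  grip_force=120,
)

```text
time: 43.28
tool_pos: [0.6959, 0.2722, 0.1903]
tcp_rot: [3.131, 0.255, -0.0]
wrist_force: [-0.2, -0.8, -2.4]
width: 0.469
grip_force: 86.9
```

carry_out(
  series="-0.006 0.009 0 0;-0.012 0.003 0 0;-0.012 0 0 0;-0.002 0 -0.02 0;0 0 -0.03 0;0 0 -0.025 0;0 0 -0.02 0;0 0 0 0;0 0 0 0",
)

```text
time: 44.4
tool_pos: [0.6652, 0.2822, 0.0959]
tcp_rot: [-3.131, -0.252, -0.002]
wrist_force: [0.3, -0.4, -1.6]
width: 0.474
grip_force: 86.9
```

```bash
python3 tilt.py | tr '|' '\n' | grep -E "scene -0.(21|19|17|15|13|11|09|05)|scene 0.05|jaw"
```

```text
scene -0.21 z-TCP mm [-99. -97. -96. -93. -13.] 
 scene -0.19 z-TCP mm [-99. -97. -94.  -9.  -3.] 
 scene -0.17 z-TCP mm [-98. -95.  -5.  -0.   7.] 
 scene -0.15 z-TCP mm [-92. -65.  -7.  -1.   7.] 
 scene -0.13 z-TCP mm [-90. -68. -51.  -3.   6.] 
 scene -0.11 z-TCP mm [-90. -69. -51.  -4.   6.] 
 scene -0.09 z-TCP mm [-90. -67. -51.  -4.   6.] 
 scene -0.05 z-TCP mm [-90. -70. -52.  -5.   5.] 
 scene 0.05 z-TCP mm [-99. -97. -95.   2.  21.] 
44.5 [0.6658 0.2825 0.0971] jaw line deg 99.2 zx [ 0.003  0.001 -1.   ] F [-0.1 -0.3 -1.6] w 0.47 g 86.91499695181847 q [ 0.37  0.46  1.62 -0.    1.06  1.78]
```

carry_out(
  series="0 0 -0.015 0;0 0 -0.015 0;0 0 -0.009 0;0 0 -0.003 0;0 0 0 0;0 0 0 0",
)

```text
time: 45.25
tool_pos: [0.6645, 0.2823, 0.056]
tcp_rot: [3.131, 0.252, -0.0]
wrist_force: [-6.3, -2.6, 13.1]
width: 0.474
grip_force: 88.7
```

carry_out(
  series="0 0 0 0;0 0 0 0;0 0 -0.001 0;0 0 0 0;0 0 0 0",
  jaw=-0.02,
)

```text
time: 45.88
tool_pos: [0.6654, 0.2825, 0.0544]
tcp_rot: [-3.131, -0.252, -0.003]
wrist_force: [-2.2, -0.7, 9.4]
width: 0.491
grip_force: 7.2
```

carry_out(
  series="0 0 0 0;0 0 0 0;0 0 0 0;0 0 0 0;0 0 0.03 0;0 0 0.05 0;0 0 0.05 0;0 0 0.06 0;0 0 0 0",
  jaw=1,
)

```text
time: 47.0
tool_pos: [0.6683, 0.2836, 0.251]
tcp_rot: [-3.127, -0.252, -0.021]
wrist_force: [-0.3, 0.3, 0.1]
width: 0.998
grip_force: 0.0
```

```bash
python3 - <<'E'
from h import *
print(*tool())
for n in ("scene","top"):
    p,d=eyes.read_camera(n); C=cloud(n,d); Z=C[...,2]
    blobs(C,(Z>.043)&(Z<.1)&(C[...,0]>.42)&(C[...,0]<.75)&(C[...,1]>.18)&(C[...,1]<.34),60)
    if n=="scene": cv2.imwrite("pics/s11.png",cv2.resize(p[80:330,150:430],None,fx=2.4,fy=2.4))
    blobs(C,(Z>.2)&(Z<.22)&(C[...,0]>.3)&(C[...,0]<.5)&(C[...,1]>0)&(C[...,1]<.2),10)
E
```

```text
47.0 [0.6683 0.2836 0.251 ] jaw line deg 99.2 zx [ 0.013  0.005 -1.   ] F [-0.3  0.3  0.1] w 0.998 g 0.0 q [0.37 0.35 1.49 0.   1.29 1.78]
c=(587,268) L=245 W=54 longaxis=10.4deg n=1066 z [0.046 0.052 0.062] px [328 170  84  40]
c=(429,115) L=29 W=18 longaxis=-84.6deg n=60 z [0.201 0.209 0.212] px [288 133  10   8]
c=(585,268) L=235 W=45 longaxis=9.8deg n=1205 z [0.045 0.05  0.063] px [157 166  29  86]
c=(428,113) L=23 W=15 longaxis=-89.7deg n=62 z [0.208 0.211 0.214] px [215 264  10   7]
```

View pics/s11.png

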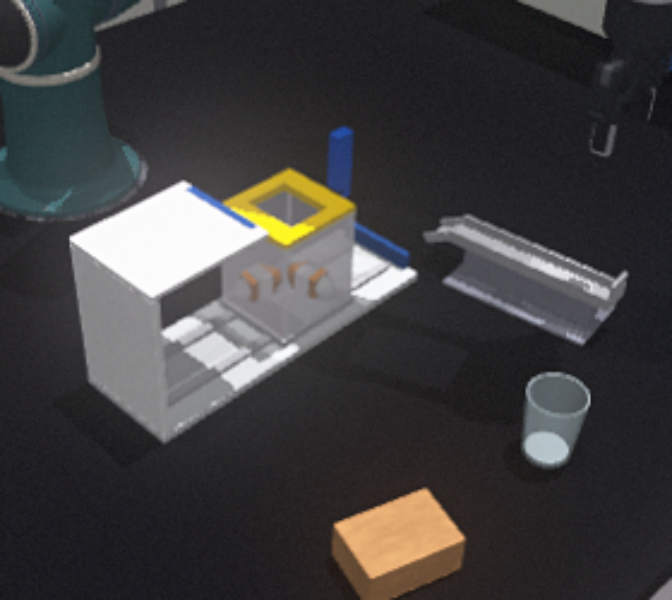

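carry_out(
  series="-0.024 -0.017 0.005 8.3;-0.024 -0.017 0.005 8.3;-0.024 -0.017 0 8.3;-0.024 -0.017 0 8.4;-0.024 -0.017 0 8.3;-0.024 -0.017 0 8.3;-0.024 -0.017 0 8.4;-0.024 -0.017 0 8.3;-0.024 -0.017 0 8.4;-0.024 -0.017 0 8.4;0 0 0 0;0 0 0 0",
)

```text
time: 48.6
tool_pos: [0.4245, 0.1123, 0.2512]
tcp_rot: [-2.172, -2.269, 0.001]
wrist_force: [0.4, -0.2, 1.0]
width: 1.004
grip_force: 0.0
```

```bash
python3 -c "
from h import *
print(*tool())"
```

```text
48.6 [0.4245 0.1123 0.2512] jaw line deg 2.5 zx [-0.001  0.    -1.   ] F [ 0.4 -0.2  1. ] w 1.004 g 0.0 q [ 0.2  -0.2   2.07  0.    1.27  0.16]
```

carry_out(
  series="0.003 0 -0.02 0;0 0 -0.018 0;0 0 0 0;0 0 0 0",
)

```text
time: 49.1
tool_pos: [0.4278, 0.1124, 0.2143]
tcp_rot: [-2.17, -2.271, 0.0]
wrist_force: [0.0, -0.3, -0.5]
width: 1.003
grip_force: 0.0
```

carry_out(
  series="0 0 0 0;0 0 0 0;0 0 0 0;0 0 0 0;0 0 0 0;0 0 0 0;0 -0.008 0 0;0.001 -0.015 0 0;0.001 -0.018 0 0;0.001 -0.018 0 0;0.001 -0.018 0 0;0.001 -0.018 0 0;0.002 -0.018 0 0;0.001 -0.015 0 0;0.001 -0.012 0 0;0.001 -0.006 0 0;0 0 0 0;0 0 0 0",
  jaw=-1,
  grip_force=60,
)

```text
time: 51.35
tool_pos: [0.4335, -0.0347, 0.2146]
tcp_rot: [-2.166, -2.267, 0.012]
wrist_force: [-16.1, -2.2, 13.1]
width: 0.162
grip_force: 61.0
```

```bash
python3 -c "
from h import *
print(*tool())"
```

```text
51.35 [ 0.4335 -0.0347  0.2146] jaw line deg 2.6 zx [-0.009 -0.001 -1.   ] F [-16.1  -2.2  13.1] w 0.162 g 61.0465282201767 q [-0.14 -0.18  2.12 -0.    1.21 -0.18]
```

Continue in small steps until the stop is felt.

carry_out(
  series="-0.003 -0.004 0 0;0 -0.004 0 0;0 0 0 0;0 0 0 0",
)

```text
time: 51.85
tool_pos: [0.4337, -0.0422, 0.2147]
tcp_rot: [-2.17, -2.27, 0.003]
wrist_force: [-5.7, 0.8, 6.7]
width: 0.166
grip_force: 60.3
```

carry_out(
  series="0 -0.003 0 0;0 -0.003 0 0;0 0 0 0;0 0 0 0",
)

```text
time: 52.35
tool_pos: [0.4339, -0.0476, 0.2146]
tcp_rot: [-2.169, -2.27, 0.001]
wrist_force: [-4.7, 2.5, 6.1]
width: 0.168
grip_force: 60.2
```

carry_out(
  series="0 -0.003 0 0;0 0 0 0;0 0 0 0",
)

```text
time: 52.72
tool_pos: [0.4339, -0.0478, 0.2147]
tcp_rot: [-2.167, -2.266, -0.006]
wrist_force: [-4.9, 12.6, 7.4]
width: 0.165
grip_force: 60.3
```

carry_out(
  series="0 -0.003 0 0;0 0 0 0;0 0 0 0",
)

```text
time: 53.1
tool_pos: [0.4339, -0.048, 0.2147]
tcp_rot: [-2.165, -2.263, -0.013]
wrist_force: [-4.1, 22.9, 7.5]
width: 0.169
grip_force: 60.4
```

carry_out(
  series="0 0.003 0 0;0 0 0 0;0 0 0 0;0 0 0 0;0 0 0.02 0;0 0 0.04 0;0 0.05 0.03 0;0 0.06 0.02 0;0 0.06 0 0;0 0.06 0 0;0 0.06 0 0;0 0 0 0;0 0 0 0",
  jaw=1,
)

```text
time: 54.72
tool_pos: [0.4345, 0.2381, 0.3237]
tcp_rot: [2.169, 2.272, -0.002]
wrist_force: [-1.0, 0.0, -0.0]
width: 1.002
grip_force: 0.0
```

```bash
python3 - <<'E'
from h import *
print(*tool())
p,d=eyes.read_camera("top"); C=cloud("top",d); Z=C[...,2]
blobs(C,(Z>.2)&(Z<.22)&(C[...,0]>.3)&(C[...,0]<.6)&(abs(C[...,1])<.2),10)
blobs(C,(Z>.043)&(Z<.1)&(C[...,0]>.42)&(C[...,0]<.75)&(C[...,1]>.18)&(C[...,1]<.34),60)
p,d=eyes.read_camera("scene"); C=cloud("scene",d); Z=C[...,2]
blobs(C,(Z>.2)&(Z<.22)&(C[...,0]>.3)&(C[...,0]<.6)&(abs(C[...,1])<.2),10)
cv2.imwrite("pics/s12.png",cv2.resize(p[80:330,150:430],None,fx=2.4,fy=2.4))
E
```

```text
54.725 [0.4345 0.2381 0.3237] jaw line deg 2.7 zx [-0.001 -0.001 -1.   ] F [-1.  0. -0.] w 1.002 g 0.0 q [ 0.45 -0.12  1.87 -0.    1.39  0.41]
c=(437,-46) L=23 W=15 longaxis=-89.5deg n=68 z [0.206 0.21  0.216] px [279 261  10   7]
c=(589,269) L=243 W=46 longaxis=9.0deg n=1348 z [0.045 0.051 0.064] px [157 163  29  89]
c=(435,-46) L=27 W=17 longaxis=-84.8deg n=72 z [0.202 0.208 0.211] px [242 155  11  10]
```

View pics/s12.png

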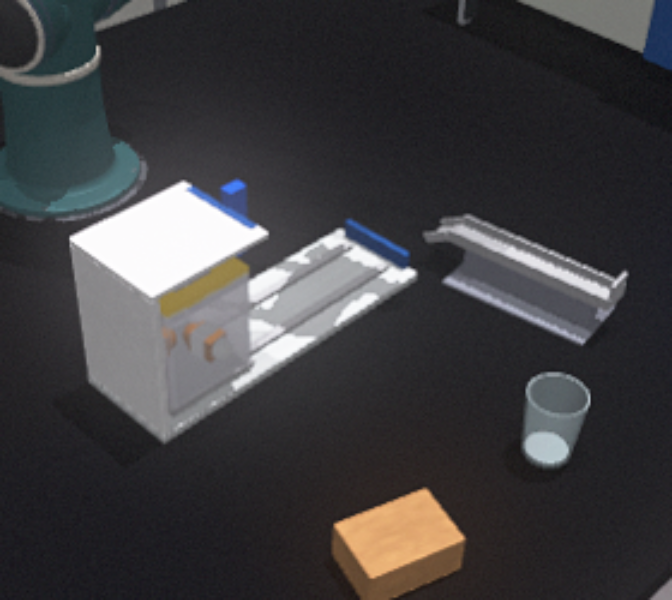

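```bash
python3 -c "
from workcell import bot
print(bot.finish_job())"
```

```text
the job is handed in; nothing more can be done
None
```

I handed the job in at about 55 s: both bottles (only two were there) are in the receiver, the scoop is back level on its rest, and the receiver is pushed home to its stop under the hood; the hand-in returned no verdict.

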